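Brake lever check on a scooter handlebar

ROBOT

A 6-joint arm with a two-finger parallel gripper is mounted at the origin on the work surface. World frame = base frame: x ahead of the robot, y to its left, z up, the work surface at z = 0. Lengths are in m, angles in rad, forces in N, time in s.
With the tool pointing down it reaches from about 0.275 to 0.875 m from the base axis. Payload 12.5 kg.
Tool frame: the origin (TCP) lies on the centre line of the jaws, within the pads' length; the fingertips stand r.finger_overhang ahead of it and the grasp point (between the pads) lies 3 mm ahead of it (r.finger_overhang is the distance from the TCP to the fingertips, in m); z points along the fingers, y is the line along which they close (so a half turn about z gives the same grasp; the last joint's range is limited). The gripper opens to 85 mm and grips with 20 to 120 N. Pads are 22 mm wide; open, the fingers measure 114 mm over their backs; the gripper's body (76 mm by 85 mm) begins 54 mm behind the grasp point. The pads swing forward as they close: fully open they stand 13 mm farther back than shut.
Start: joints at [1.139, 0.351, 1.652, -0, 1.139, -0.085], TCP at [0.187, 0.517, 0.253] pointing down, gripper open.
Joint ranges: [-2.75, 2.75], [-0.79, 2.1], [0.01, 2.65], [-1.57, 4.71], [0.07, 3.14], [-2.87, 2.87]. Speed limits (rad/s): [2.22, 2.22, 2.79, 3.14, 3.14, 3.14].

INTERFACE

Orientations are given as a unit quaternion [x, y, z, w].
In Python, from cell import r, optics gives the robot as it stands. The module is installed in compiled form; this text tells all that it offers. Calls block until the motion is done:
- r.move_to(position, orientation): joint-space move of the TCP to a pose.
- r.move_linear(position, rot=None, vel=0.15): straight line of the TCP; rot=None keeps the orientation; vel is the mean speed in m/s.
- r.set_joints(angles): joint-space move.
- r.set_gripper(opening, squeeze=None): opening from 0.0 (shut) to 1.0 (fully open); squeeze is the grip in N (None keeps the last); returns when the fingers have stopped.
- r.sleep(seconds).
- r.inverse_kinematics(position, orientation): joint angles nearest the present ones, or None.
- optics.get_image(name): name is "side" or "top" or "wrist"; returns a dict with "pixels" (420x560x3 uint8, red, green, blue), "depth" (420x560 float32, m along the optical axis (not along the pixel's ray), 0 where there is no reading), "fx", "fy", "cx", "cy" (pixels), "D" ([k1, k2, p1, p2, k3] as OpenCV has them; the pictures are not rectified), "camera_from_world" (4x4, takes a point from world to camera coordinates); the wrist camera has in their place "mount" (4x4, takes a point from camera to tool coordinates, whose origin is the TCP and whose axes are the flange's). Camera axes: x right, y down, z forward; pixel columns grow to the right and rows downward; lengths in m; the calibration is good to about 2 mm. A picture is of the moment at which its call begins: read the wrist's pose just before it.
A pose or a line that the arm cannot do raises r.PlanningError and nothing moves.
- r.hand_in(): hands the job in; it is judged then, once.
Readings, each from a call of its own:
- r.current_t(): time.
- r.current_q(): joint angles.
- r.current_qvel(): joint speeds.
- r.current_effort(): joint torques, N m.
- r.current_tool_pos(): TCP position.
- r.current_ee_rot(): TCP orientation.
- r.current_contact_force(): force on the tool from outside, world axes, zero at the start.
- r.current_torque(): the same for the moment, N m.
- r.current_opening(): opening from 0.0 (shut) to 1.0 (fully open).
- r.current_finger_force(): force on a finger pad.
Only numpy, scipy, OpenCV 4.12 (cv2) and the standard library are available. Lean on these libraries where they do the work, as an engineer would, in place of code of your own. Each camera call takes 0.05 s, during which the arm holds its last target. There are 200 camera calls.

TASK

Check both brake levers of the scooter handlebar on the workshop table. With closed fingers, and without gripping anything, press the long lever gently in towards the bar until it comes up against its stop, keep it there for about a second and let it spring right back; then do the same with the short lever. Touch only the levers, not the rubber grips, leave everything else on the table where it is, and finish clear with both levers fully out.

Things in the scene. Friction and masses are not known exactly. Their poses are not given: they have to be found in the camera images.
- handlebar: child's scooter handlebar bolted down in a stand: foot 150 x 130 x 12 mm, stem, level bar 400 mm long, its axis 125 mm above the table. Origin: under the middle of the bar, on the table. x: level, from the levers (robot side) to the bar; y: along the bar to the long lever's side. Brake housings 54-76 mm from the middle reach 52 mm in front of the bar's axis, 18 mm above it
- lever_long (a joint): LONG brake lever, plain aluminium, on the +y half of the bar, swinging level about a vertical pivot. 0 rad = fully out (springs back there), grows as it is pushed in towards the bar; hard stop at 0.32 rad, still clear of the rubber grip. Spring: about 5 N at the press point at the stop
- long_press (a point): press point on the long lever's front face (robot side), 90 mm outboard of its pivot, mid height; moves with the lever. x: into the lever, towards the bar; z up. Straight blade 16 mm high (8 either side), 12 mm thick, rounded end 34 mm further outboard. At rest 81 mm in front of the bar's axis, 125 mm high; in front and below only loose things under 25 mm high
- long_pivot (a point): pivot axis (vertical) of the long lever, 45 mm in front of the bar's axis and 65 mm from its middle, height 125 mm; fixed to the handlebar. At rest the press point lies 36 mm in front of it and 90 mm outboard
- lever_short (a joint): the SHORT brake lever, plain aluminium, on the -y half of the bar. As the long one: 0 rad = fully out, grows as pushed in; hard stop at 0.40 rad, still clear of the grip. About 6 N at the press point at the stop
- short_press (a point): press point on the front face of the short lever, 55 mm outboard of its pivot; axes as for the long lever. Same blade section (16 mm high, 12 mm thick); its free end is 29 mm further outboard. At rest 81 mm in front of the bar's axis, 125 mm high
- short_pivot (a point): pivot axis (vertical) of the short lever, mirror image of the long one's; at rest the press point lies 36 mm in front of it and 55 mm outboard
- grip_long: dark grey ribbed rubber grip on the bar behind the long lever, 34 mm across and 111 mm long with a 42 mm end flange; fixed. Origin: its inner end, on the bar's axis. Not to be touched
- grip_short: the same rubber grip behind the short lever. Not to be touched
- cup: white lidded takeaway cup with brown card sleeve, upright, 82 mm across, 106 mm tall, standing in front of the stem between the levers; loose. Origin: centre of its underside. Leave alone
- tape: roll of clear tape lying flat, 84 mm across, 22 mm high, on the table near or below the long lever; loose. Origin: centre of its underside. Leave alone
- sharpener: small grey pencil sharpener, 28 x 18 x 15 mm, on the table near or below the short lever; loose. Origin: centre of its underside. Leave alone
- marker: white marker pen with black cap, about 130 mm long, 16 mm high, on the table behind the bar; loose. Origin: underside, 2 mm from the middle of its length. Leave alone
- water: clear water bottle, upright, 64 mm across, 200 mm tall, to the robot's right; loose. Origin: centre of its underside. Leave alone
- foil_tray: open foil tray holding biscuits, 160 x 120 x 30 mm, to the robot's left; loose. Origin: centre of its underside. Leave alone

How it is judged:
By the outcome, as a careful person would: the job done as asked, in the order asked, and still so for the second after the job is handed in, with the robot touching nothing.
It also fails if it takes over 58 s, if anything falls off the work surface, if the arm or the gripper's body presses on something with over 40 N, if the wrist force passes 120 N, or if a joint passes its speed limit or range.

## Working session

There is one attempt and no reset: what is moved stays moved. The work goes in short steps, each a Python script; the robot and the scene stay as the last script left them, time stands still between calls to the robot, and variables do not carry over. Pictures are saved under pics/ and viewed, at most 10 in all, crops included, and the job is handed in when it is done.

```bash
mkdir -p pics; python3 - <<'E'
from cell import r,optics
import cv2,numpy as np
for n in("top","side"):
    d=optics.get_image(n); cv2.imwrite(f"pics/{n}0.png",d["pixels"][:,:,::-1]); np.savez(f"{n}0.npz",**d)
    print(n,d["fx"],d["D"],np.linalg.inv(d["camera_from_world"]).round(3))
print(r.finger_overhang,r.current_t(),r.current_ee_rot(),r.current_contact_force())
E
```

```text
top 509.35135375875234 [-0.03303731  0.          0.          0.          0.        ] [[ 0.012 -0.997  0.072  0.466]
 [-1.    -0.011  0.007 -0.002]
 [-0.006 -0.073 -0.997  1.544]
 [ 0.     0.     0.     1.   ]]
side 421.0795134619639 [-0.05512032  0.          0.          0.          0.        ] [[ 0.94  -0.215  0.264  0.272]
 [-0.34  -0.548  0.764 -0.8  ]
 [-0.019 -0.808 -0.588  0.734]
 [ 0.     0.     0.     1.   ]]
0.022 0.1 [ 1.72538750e-01  9.85002583e-01 -5.26214841e-04 -1.21426399e-04] [ 0.03516997 -0.11477042 -0.52051611]
```

View pics/top0.png

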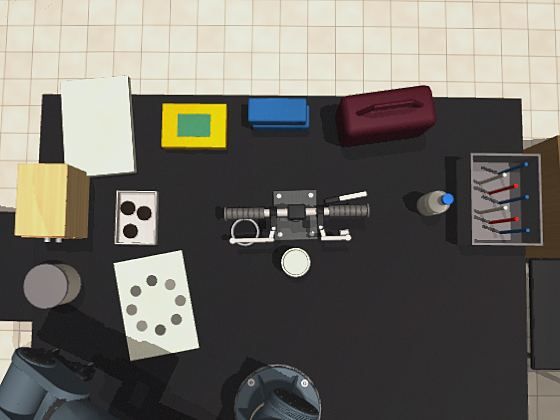

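View pics/side0.png

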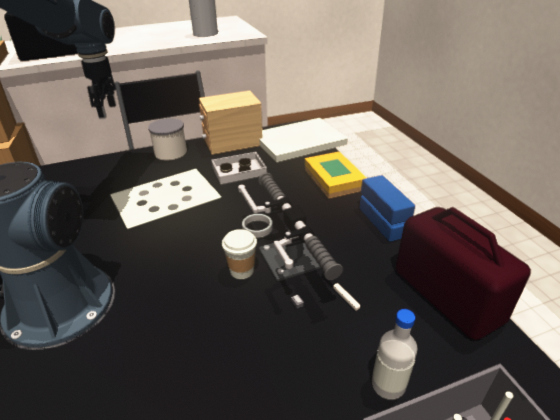

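The top view shows the bar from about (224,212) to (369,210). The long lever's tip is at (231,240), the short lever's tip at (349,236), the cup at (295,262), and the tape at (245,231) partly under the long lever. Next I'll fit the bar's pose from depth and check it with an overlay.

```bash
cat > h.py <<'E'
import numpy as np,cv2
def K(d): return np.array([[d["fx"],0,d["cx"]],[0,d["fy"],d["cy"]],[0,0,1.]])
def cloud(d,c2w=None):
    if c2w is None: c2w=np.linalg.inv(d["camera_from_world"])
    v,u=np.mgrid[0:420,0:560]
    n=cv2.undistortPoints(np.stack([u,v],-1).reshape(-1,1,2).astype(float),K(d),d["D"]).reshape(420,560,2)
    P=np.dstack([n,np.ones((420,560))])*d["depth"][...,None]
    return P@c2w[:3,:3].T+c2w[:3,3]
def proj(d,P,w2c=None):
    if w2c is None: w2c=d["camera_from_world"]
    return cv2.projectPoints(np.array(P,float),cv2.Rodrigues(w2c[:3,:3])[0],w2c[:3,3],K(d),d["D"])[0].reshape(-1,2)
# handlebar points
LP=[(-.045,.065,.125),(-.081,.155,.125),(-.081,.189,.125),(0,.2,.125)]
E
cat > fit.py <<'E'
from h import *
d=dict(np.load("top0.npz")); P=cloud(d)
tab=P[150:330,250:270].reshape(-1,3); print("table z",np.median(tab[:,2]))
m=np.zeros((420,560),bool); m[195:228,215:378]=1
img=d["pixels"].astype(int); 
q=P[m&(P[...,2]>.115)&(P[...,2]<.15)&(img.max(2)<140)]
# grips: away from middle
for it in range(3):
    c=q[:,:2].mean(0) if it==0 else c
    vx=cv2.fitLine(q[:,:2].astype(np.float32),cv2.DIST_HUBER,0,.001,.001).ravel()
    a=vx[:2]*np.sign(vx[1]); n=np.array([a[1],-a[0]])
    q=q[abs((q[:,:2]-vx[2:])@n)<.02]
s=(q[:,:2]-vx[2:])@a; print("len",s.min(),s.max(),"pct",np.percentile(s,[.5,99.5]),"zmax",np.percentile(q[:,2],98))
mid=vx[2:]+a*(s.min()+s.max())/2; yaw=np.arctan2(a[1],a[0])-np.pi/2
print("mid",mid,"yaw",yaw,"n",len(q))
# lever points in the handlebar frame
R=np.array([[np.cos(yaw),-np.sin(yaw)],[np.sin(yaw),np.cos(yaw)]])
L=P.copy(); L[...,:2]=(P[...,:2]-mid)@R
for sgn in(1,-1):
    k=(L[...,2]>.115)&(L[...,2]<.145)&(L[...,0]<-.06)&(L[...,0]>-.11)&(L[...,1]*sgn>.085)&(L[...,1]*sgn<.22)
    w=L[k]; print(sgn,len(w),"x",np.percentile(w[:,0],[2,50,98]),"y",w[:,1].min(),w[:,1].max(),"z",np.median(w[:,2]))
big=cv2.resize(d["pixels"][180:290,200:390,::-1],None,fx=4,fy=4)
for s in(1,-1):
    pr=LP if s>0 else [(-.045,-.065,.125),(-.081,-.12,.125),(-.081,-.149,.125),(0,-.2,.125)]
    W=[[*(R@np.array(p[:2])+mid),.133] for p in pr]
    print(np.round(W,4).tolist())
    for u,v in proj(d,W): cv2.drawMarker(big,(int((u-200+.5)*4),int((v-180+.5)*4)),(0,0,255),0,10,1)
cv2.imwrite("pics/ov.png",big)
E
python3 fit.py
```

```text
table z -0.00023515667384665928
len -0.20239323120455163 0.19886699413845702 pct [-0.19997542  0.19821873] zmax 0.14794749667348556
mid [ 0.57729441 -0.04857271] yaw 0.038247347 n 1391
1 169 x [-0.07948568 -0.07385995 -0.06770508] y 0.08601059937678875 0.1891317571914991 z 0.13154630646492227
-1 105 x [-0.08153053 -0.07365764 -0.06758425] y -0.14698536250058342 -0.08527264972779901 z 0.1314689014046817
[[0.5298, 0.0147, 0.133], [0.4904, 0.1032, 0.133], [0.4891, 0.1372, 0.133], [0.5696, 0.1513, 0.133]]
[[0.5348, -0.1152, 0.133], [0.5009, -0.1716, 0.133], [0.5021, -0.2006, 0.133], [0.5849, -0.2484, 0.133]]
```

View pics/ov.png

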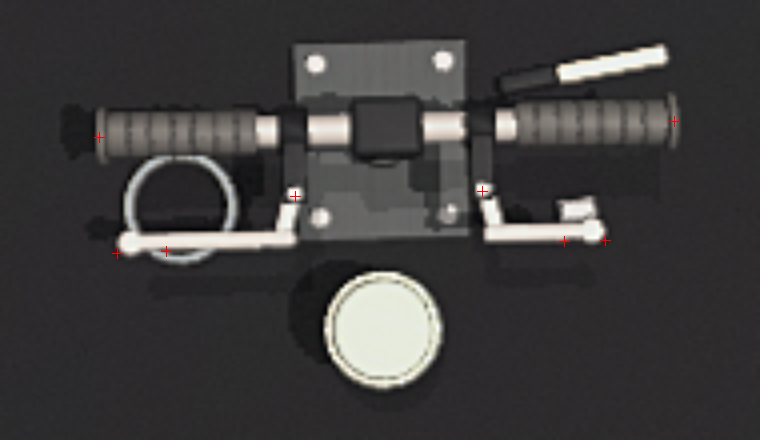

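The overlay matches: the pivots, bar ends and lever faces agree with the given sizes to about 2 mm. I'll press with the sides of the shut fingers across the blade, turning with the lever and guarding on force.

```bash
cat > act.py <<'E'
import numpy as np
from scipy.spatial.transform import Rotation as Ro
from cell import r,optics
MID=np.array([0.57729,-0.04857]);YAW=0.03825;Z=0.131
rz=lambda a:Ro.from_euler("z",a)
def pose(s,th,gap,z=Z):
    arm=.088 if s>0 else .053
    R=rz(-s*th)
    p=np.array([-.045,s*.065,0])+R.apply([-.036,s*arm,0])-R.apply([.011+gap,0,0])
    p=rz(YAW).apply(p)+[*MID,0]; p[2]=z
    return p,(rz(YAW-s*th)*Ro.from_euler("y",np.pi)).as_quat()
def force(s,th,n=5):
    f=[]
    for _ in range(n): f.append(r.current_contact_force()); r.sleep(.01)
    return -rz(YAW-s*th).inv().apply(np.mean(f,0))[0]
def press(s,stop,thr):
    p,q=pose(s,0,.03); r.move_linear(p,q,vel=.1); r.sleep(.2)
    b=force(s,0); print("bias",b,r.current_t())
    p,q=pose(s,0,.004); r.move_linear(p,q,vel=.05)
    th=0;f=0;log=[]
    while th<stop+.06:
        th+=.05 if th<stop-.09 else .005
        p,q=pose(s,th,0); r.move_linear(p,q,vel=.04); f=force(s,th)-b
        log.append((round(th,3),round(f,1)))
        if f>thr: break
    print(log,r.current_t()); r.sleep(1.1); print("held f",force(s,th)-b)
    d=optics.get_image("top"); np.savez(f"held{s}.npz",**d)
    for t in np.arange(th-.08,0,-.08): r.move_linear(*pose(s,t,0),vel=.08)
    r.move_linear(*pose(s,0,.005),vel=.06); r.move_linear(*pose(s,0,.04),vel=.1)
    r.sleep(.3); print("free f",force(s,0)-b,r.current_t())
    p,q=pose(s,0,.04,.25); r.move_linear(p,q,vel=.2)
E
python3 - <<'E'
from act import *
r.set_gripper(0.0,20)
r.move_to(*pose(1,0,.04,.25)); print(r.current_t(),r.current_opening())
press(1,.32,8.5); print(r.current_t())
d=optics.get_image("top"); np.savez("after1.npz",**d)
E
```

```text
2.6417 -0.001516331032855972
bias 0.3976180017453481 4.225
[(0.05, np.float64(2.5)), (0.1, np.float64(3.9)), (0.15, np.float64(4.9)), (0.2, np.float64(4.6)), (0.25, np.float64(5.6)), (0.255, np.float64(5.4)), (0.26, np.float64(5.7)), (0.265, np.float64(5.4)), (0.27, np.float64(5.5)), (0.275, np.float64(5.2)), (0.28, np.float64(5.2)), (0.285, np.float64(5.5)), (0.29, np.float64(5.6)), (0.295, np.float64(5.3)), (0.3, np.float64(5.5)), (0.305, np.float64(5.6)), (0.31, np.float64(5.3)), (0.315, np.float64(6.2)), (0.32, np.float64(7.6)), (0.325, np.float64(9.7))] 10.9417
held f 9.675566193404846
free f -0.036711534999110285 14.225
14.9667
```

The long lever's stop showed as a clear rise in force at about 0.315 rad, and it was held there at 9.7 N. Next the short lever, crossing at z = 0.25.

```bash
python3 - <<'E'
from act import *
from h import *
r.move_linear(*pose(-1,0,.04,.25),vel=.2)
press(-1,.40,10)
p,q=pose(-1,0,.2,.3); r.move_linear(p,q,vel=.2); print(r.current_t())
d=optics.get_image("top"); np.savez("after2.npz",**d)
f=lambda n:cv2.resize(np.load(n)["pixels"][180:290,200:390,::-1],None,fx=3,fy=2.5) if 0 else cv2.resize(np.load(n)["pixels"][180:290,200:390,::-1],(400,232))
cv2.imwrite("pics/chk.png",np.vstack([np.hstack([f("top0.npz"),f("after2.npz")]),np.hstack([f("held1.npz"),f("held-1.npz")])]))
E
```

```text
bias -0.2075138109608884 18.1083
[(0.05, np.float64(3.6)), (0.1, np.float64(4.8)), (0.15, np.float64(5.1)), (0.2, np.float64(5.4)), (0.25, np.float64(5.5)), (0.3, np.float64(5.4)), (0.35, np.float64(5.5)), (0.355, np.float64(5.8)), (0.36, np.float64(5.5)), (0.365, np.float64(5.5)), (0.37, np.float64(5.6)), (0.375, np.float64(5.5)), (0.38, np.float64(5.2)), (0.385, np.float64(5.5)), (0.39, np.float64(5.8)), (0.395, np.float64(5.3)), (0.4, np.float64(6.0)), (0.405, np.float64(6.3)), (0.41, np.float64(7.6)), (0.415, np.float64(8.8)), (0.42, np.float64(10.3))] 24.975
held f 10.361435489326665
free f 0.4722047560984772 28.5083
30.2417
```

View pics/chk.png

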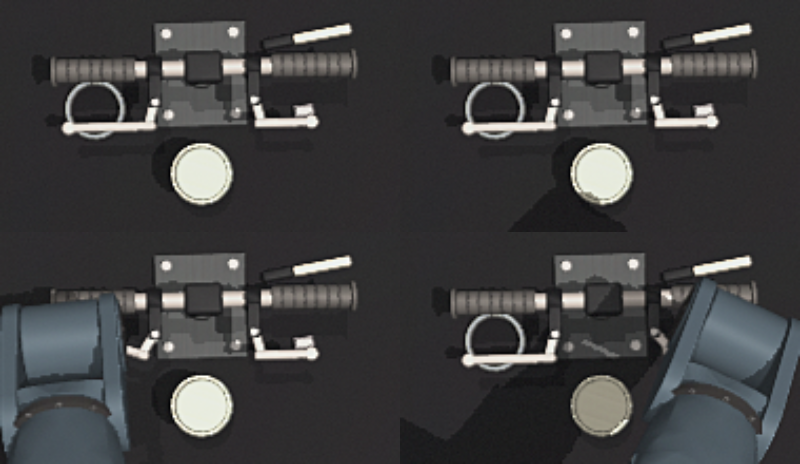

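In the final view (upper right) both levers are back where they started, with tips at (467,128) and (712,121). The cup, tape, sharpener and marker haven't moved, and the arm is clear.

```bash
python3 -c "
from cell import r
print(r.hand_in())"
```

```text
the job is handed in; nothing more can be done
None
```

I pressed the long lever and then the short one to their stops, held each for about a second (peak about 10 N), and handed the job in at about 30 s with both levers fully back out, nothing else moved and the arm clear.

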